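# Stand the coverslip boxes in the row

### The arm

A 6-joint arm with a two-finger parallel gripper is mounted at the origin on a cart in front of the work surface, level with it; the furniture and walls round the work are solid. World frame = base frame: x ahead of the robot, y to its left, z up, the work surface at z = 0. Lengths are in m, angles in rad, forces in N, time in s.
With the tool pointing down it reaches from about 0.35 to 0.85 m from the base axis. Payload 8.1 kg.
Tool frame: the origin (TCP) lies at the very end of the fingers, on their centre line; the grasp point (between the pads) lies 19 mm behind it; x points along the fingers, z is the direction in which the jaws open and shut, and the axes are right-handed (so a half turn about x gives the same grasp; the last joint's range is limited). The gripper opens to 85 mm and grips with 20 to 120 N. Pads are 22 mm wide; open, the fingers measure 114 mm over their backs; the gripper's body (76 mm by 85 mm) begins 54 mm behind the grasp point. The pads swing forward as they close: fully open they stand 13 mm farther back than shut.
Start: joints at [-0.085, 0.13, 1.488, -0, 1.523, -0.085], TCP at [0.6, 0, 0.231] pointing down, gripper open.
Joint ranges: [-2.96, 2.96], [-0.89, 2.26], [0.02, 2.5], [-1.34, 4.48], [0, 2.73], [-2.66, 2.66]. Speed limits (rad/s): [2.39, 2.39, 2.79, 3.14, 3.14, 3.14].

### API

Orientations are given as a unit quaternion [x, y, z, w].
In Python, from plant import bot gives the robot as it stands. The module is installed in compiled form; this text tells all that it offers.
- The arm moves only by the tool play_rows, never from a script. Its argument "steps" is a list of rows, each a list of 7 numbers: the gripper's target within -1 to 1 (shut at 1, half-way at 0, fully open at -1), then the shift along the tool's x, y, z in cm, then the turn, a rotation vector about the tool's x, y, z in degrees. A call has 1 to 20 rows; each row is the pose to reach, as a shift and turn from the pose commanded when the call began, along the tool's axes at that moment; what a row does not reach only later rows make up. A row lasts 1/8 s, in which the tool goes at most 62.5 mm and 10.7 degrees, less where a joint would pass 70% of its speed; a pose out of reach is approached as far as the arm can. A call with a gripper value outside its range is refused whole. The fingers move at their own pace and stop on an object; the grip force is fixed at half the most. Time passes only in rows, so rows that repeat a pose let the fingers close. It gives the time, the measured TCP pose, the force and the opening at its end, in the units of the state.
- bot.get_state(): the state, without advancing time (a new reading comes with each control period).
- bot.get_image(name): name is "scene" or "side" or "wrist"; returns a dict with "color" (400x640x3 uint8, red, green, blue), "intrinsics" (3x3 intrinsics, pixels), "pose" (4x4, takes a point from camera to world coordinates). Camera axes: x right, y up, looking along -z (the intrinsics and any distortion apply to the point x, -y, -z); pixel columns grow to the right and rows downward; lengths in m; the calibration is good to about 2 mm. A picture is of the moment at which its call begins. There is no depth.
- bot.sign_off(): hands the job in, once; it reports no verdict.
Trained networks look in the newest picture that a camera, given by its name, has taken for a name from the list of things; names that differ only in an ending like _2 or _b are one class to them, and where a whole thing is asked for, a point or a joint stands for the part that bears it (a point fixed in the world has none). Each returns a list of dicts, best first, with "confidence" (0 to 1); they miss things now and then, are a little off and sometimes report something else, mostly with a low value. They report only what shows in the picture. A call takes as long as a camera call. They do not tell look-alikes from the thing itself.
- bot.search_frame(camera, name): "bbox" ([left, top, width, height] in pixels, round what is visible of it).
- bot.cut_out(camera, name): "mask" (400x640 bool, what is visible of it) and "bbox" ([left, top, width, height] in pixels, round what is visible of it).
The state is a dict: "time_s": time; "qpos": joint angles; "qvel": joint speeds; "joint_torque": joint torques, N m; "tcp_pos": TCP position; "ee_rot": TCP orientation; "force": force on the tool from outside, world axes, zero at the start; "ft_torque": the same for the moment, N m; "grip_width": finger opening in m.
Only numpy, scipy, OpenCV 4.12 (cv2) and the standard library are available. Lean on these libraries where they do the work, as an engineer would, in place of code of your own. Each camera call takes 0.05 s, during which the arm holds its last target. There are 200 camera calls.

### The job

Two coverslip boxes lie flat on the desk. Stand both of them on end (on the short 36 mm edge, 48 mm tall) in the small metal stand, so that they carry on the row of two boxes already standing there: face to face, each close up against the one before, with their narrow sides in line with the row. Leave the two boxes of the row standing in their places, and do not disturb the petri dish, the timer or the tally counter.

Things in the scene. Friction and masses are not known exactly. Their poses are not given: they have to be found in the camera images.
- stand: fixed dark steel stand: foot plate 100 (x) x 150 (y) mm whose top is 5 mm above the desk, with one upright end wall (70 mm wide, top 63 mm above the desk) whose inner face is at y = -55 mm of the stand; the row of boxes grows from that wall along the stand's +y, centred on its x = 0; the far side of the row and both sides along x are open. Origin: centre of the underside, at desk height
- row_1: white box of coverslips with a printed label on its lid, 36 (its x) x 48 (its y) x 19 mm (its z, underside to lid), 40 g; origin at the centre of its underside; already standing on end in the stand against the end wall, lid towards the stand's +y
- row_1_center (a point): centre of the solid of row_1
- row_2: white box of coverslips with a printed label on its lid, 36 (its x) x 48 (its y) x 19 mm (its z, underside to lid), 40 g; origin at the centre of its underside; already standing on end against row_1, lid towards the stand's +y; it is the last box of the row
- row_2_center (a point): centre of the solid of row_2
- box_a: white box of coverslips with a printed label on its lid, 36 (its x) x 48 (its y) x 19 mm (its z, underside to lid), 40 g; origin at the centre of its underside; starts lying flat on the desk, lid up, to be stood in the row
- box_a_center (a point): centre of the solid of box_a (9.5 mm above its origin)
- box_b: white box of coverslips with a printed label on its lid, 36 (its x) x 48 (its y) x 19 mm (its z, underside to lid), 40 g; origin at the centre of its underside; starts lying flat on the desk, lid up, to be stood in the row; same as box_a, the two may go in either order, lids facing either way along the row
- box_b_center (a point): centre of the solid of box_b (9.5 mm above its origin)
- petri: closed petri dish, 90 mm across, 16 mm high, lying on the desk, a bystander; origin at the centre of its underside
- timer: small white lab timer, 62 x 68 x 18 mm, a bystander; origin at the centre of its underside
- tally: round grey hand tally counter with a finger ring, 45 x 70 x 29 mm, a bystander; origin at the centre of its underside
Mind the look-alikes: they are no part of the job. What is shaped like the box_a but red is not meant.

How it is judged:
By the outcome, as a careful person would: the job done as asked, in the order asked, and still so for the second after the job is handed in, with the robot touching nothing.
It also fails if it takes over 54 s, if anything falls off the work surface, if the arm or the gripper's body presses on something with over 40 N, if the wrist force passes 120 N, or if a joint passes its speed limit or range.

## Working session

There is one attempt and no reset: what is moved stays moved. The work goes in short steps, Python scripts to look and compute and a tool call to move; the robot and the scene stay as the last step left them, time stands still between calls to the robot, and variables do not carry over. Pictures are saved under pics/ and viewed, about 8 in all and at most 12, crops included, and the job is handed in when it is done.

Besides the shell and the picture viewer there is one more tool, called after "Emit:" as name([rows], argument=value, ...), one row to a line, values as JSON. play_rows: Moves the arm, as the interface text tells. Its arguments: {"type":"object","properties":{"steps":{"type":"array"}},"required":["steps"]}

```bash
mkdir -p pics; cat > h.py <<'E'
import numpy as np, cv2
from plant import bot
def ray(im,px):
    K=im["intrinsics"];P=np.array(im["pose"])
    d=np.linalg.inv(K)@np.array([px[0],px[1],1.]); d=np.array([d[0],-d[1],-d[2]])
    return P[:3,3],P[:3,:3]@d
def at(im,px,z):
    o,d=ray(im,px); return o+d*(z-o[2])/d[2]
def proj(im,p):
    P=np.array(im["pose"]);c=P[:3,:3].T@(np.array(p)-P[:3,3]);q=im["intrinsics"]@np.array([c[0],-c[1],-c[2]]);return q[:2]/q[2]
def save(im,n,crop=None,s=1):
    a=im["color"][...,::-1]
    if crop: l,t,w,h=crop;a=a[t:t+h,l:l+w]
    cv2.imwrite(f"pics/{n}.png",cv2.resize(a,None,fx=s,fy=s,interpolation=cv2.INTER_CUBIC))
E
python3 - <<'E'
from h import *
a={c:bot.get_image(c) for c in("scene","side")}
cv2.imwrite("pics/1.png",np.hstack([cv2.resize(a[c]["color"][...,::-1],None,fx=1,fy=1) for c in a])[:, :]) 
for c in a: save(a[c],c+"1",s=1.25); print(c,np.array(a[c]["pose"]).round(3).tolist(),a[c].keys())
for n in("box_a","stand"):
  for c in a:
    for r in bot.cut_out(c,n): print(c,n,r["bbox"],round(r["confidence"],2), at(a[c],(r["bbox"][0]+r["bbox"][2]/2,r["bbox"][1]+r["bbox"][3]/2),.019).round(3))
print(bot.get_state())
E
```

```text
scene [[0.709, 0.489, -0.508, 0.084], [-0.705, 0.5, -0.503, -0.409], [0.008, 0.715, 0.699, 0.677], [0.0, 0.0, 0.0, 1.0]] dict_keys(['color', 'intrinsics', 'pose'])
side [[-0.877, 0.216, -0.429, 0.161], [-0.48, -0.352, 0.804, 0.745], [0.023, 0.911, 0.412, 0.41], [0.0, 0.0, 0.0, 1.0]] dict_keys(['color', 'intrinsics', 'pose'])
scene box_a [291.6, 173.5, 30.0, 27.3] 0.95 [0.565 0.101 0.019]
scene box_a [306.0, 143.6, 19.7, 21.3] 0.77 [0.649 0.16  0.019]
scene box_a [218.6, 155.5, 26.9, 16.3] 0.62 [0.505 0.258 0.019]
side box_a [249.0, 255.7, 39.3, 21.3] 0.61 [0.508 0.285 0.019]
side box_a [280.7, 210.7, 22.0, 17.9] 0.59 [0.567 0.119 0.019]
scene stand [318.9, 221.8, 98.7, 79.9] 0.82 [ 0.513 -0.104  0.019]
side stand [322.8, 167.4, 59.5, 43.2] 0.68 [ 0.526 -0.101  0.019]
{'time_s': 0.3, 'qpos': array([-8.54129578e-02,  1.30642514e-01,  1.48851142e+00, -1.55991931e-05,
        1.52297329e+00, -8.53780032e-02]), 'qvel': array([ 0.000964  , -0.00295649, -0.00374126, -0.00026529,  0.00053366,
       -0.00055326]), 'joint_torque': array([-1.29646770e-05, -5.68576884e+01, -5.00030351e+01, -2.83894487e-04,
        8.40917928e-03, -5.23961887e-05]), 'tcp_pos': array([5.99852078e-01, 2.15279947e-05, 2.30976070e-01]), 'ee_rot': array([ 2.27245433e-05,  7.07295536e-01, -1.46187748e-06,  7.06917976e-01]), 'force': array([-0.34696315, -0.03675236, -0.0649477 ]), 'ft_torque': array([ 0.06068528, -0.00839416, -0.03652771]), 'grip_width': 0.08500128063334467}
```

View pics/scene1.png

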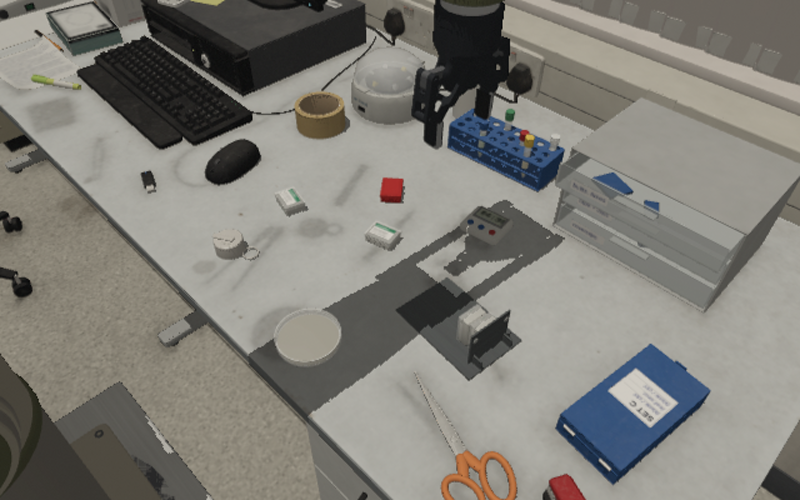

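View pics/side1.png

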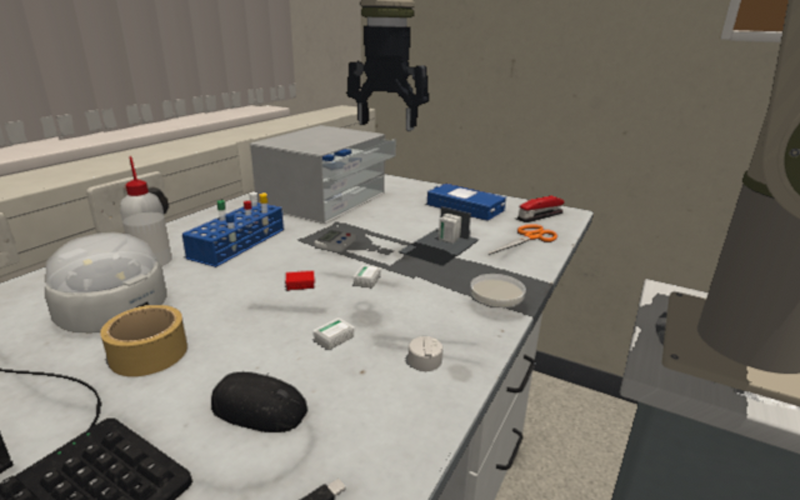

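Boxes to use, in scene native px: white with green label at (306,188) and (233,161). The red box at (313,152) is a look-alike, and the white round tally (183,195) and petri (246,268) are bystanders. The stand is at (368,263), with the row on the left side of its wall. Next I check with the wrist camera and fit the poses.

```bash
python3 - <<'E'
from h import *
a={c:bot.get_image(c) for c in("scene","side","wrist")}
s=a["scene"]
for n,p in dict(pl1=(398,308),pl2=(448,282),pl3=(520,340),pl4=(470,380)).items(): print(n,at(s,np.array(p)/1.25,.005).round(3))
for n,z in(("petri",.008),("timer",.009),("tally",.015)):
  r=bot.cut_out("scene",n)
  if r: m=r[0]["mask"];ys,xs=np.nonzero(m);print(n,at(s,(xs.mean(),ys.mean()),z).round(3),r[0]["confidence"])
w=a["wrist"];print(np.array(w["pose"]).round(4).tolist(),w["intrinsics"].tolist())
save(w,"w1",s=1.25)
c1=cv2.resize(s["color"][130:290,180:440,::-1],None,fx=3,fy=3,interpolation=cv2.INTER_CUBIC);cv2.imwrite("pics/c1.png",c1)
E
```

```text
pl1 [ 0.485 -0.013  0.005]
pl2 [ 0.572 -0.029  0.005]
pl3 [ 0.563 -0.168  0.005]
pl4 [ 0.466 -0.162  0.005]
petri [0.359 0.035 0.008] 0.84
timer [0.706 0.008 0.009] 0.55
tally [0.382 0.254 0.015] 0.76
[[1.0, -0.0002, 0.0005, 0.6002], [0.0001, 0.9615, 0.275, 0.0691], [-0.0006, -0.275, 0.9615, 0.3732], [0.0, 0.0, 0.0, 1.0]] [[296.1891066165937, 0.0, 316.35911142836864], [0.0, 296.1891066165937, 201.6162304449882], [0.0, 0.0, 1.0]]
```

View pics/w1.png

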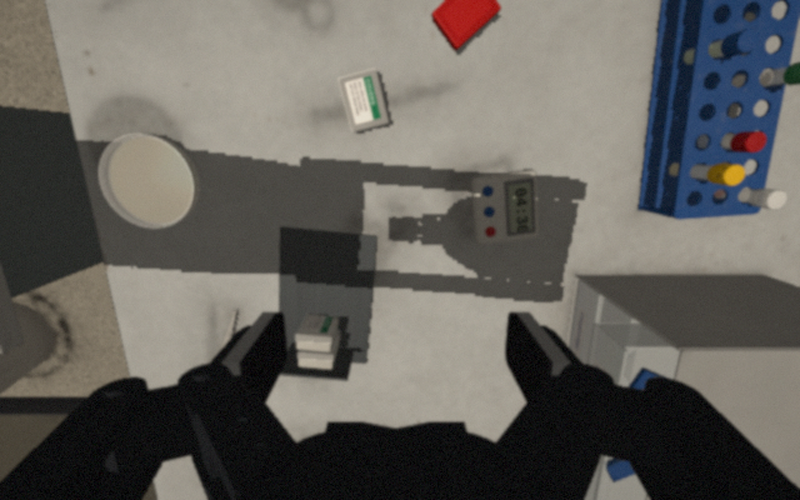

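View pics/c1.png

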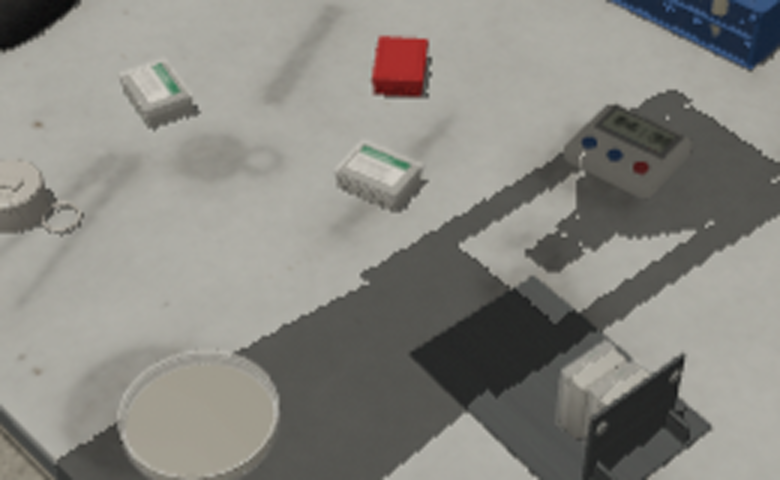

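Wrist view: box A at (363,99), red look-alike at (467,15), timer at (505,210), petri at (148,180), row at (318,335) with the wall below it. The crop confirms that both chosen boxes are white with a green label. I'll look at the row from closer.

Emit:
play_rows([
  [-1,1.5,-2.5,-4,0,0,0],
  [-1,3,-5,-7.5,0,0,0],
  [-1,3,-5,-7.5,0,0,0],
  [-1,3,-5,-7.5,0,0,0],
])

```text
time_s: 1.1
tcp_pos: [0.5257, -0.05, 0.2021]
ee_rot: [0.0, 0.707, -0.0, 0.708]
force: [0.2, -0.3, 1.5]
grip_width: 0.0854
```

```bash
python3 - <<'E'
from h import *
w=bot.get_image("wrist");np.save("pics/w2.npy",w,allow_pickle=True)
print(np.array(w["pose"]).round(4).tolist(),bot.get_state()["qpos"].round(4),bot.get_state()["tcp_pos"])
save(w,"w2",(190,130,260,200),3)
E
```

```text
[[1.0, 0.0008, -0.0011, 0.5257], [-0.0005, 0.9615, 0.275, 0.0191], [0.0013, -0.275, 0.9615, 0.3442], [0.0, 0.0, 0.0, 1.0]] [-1.9160e-01 -5.0500e-02  1.7267e+00  3.0000e-04  1.4631e+00 -1.9170e-01] [ 0.52616917 -0.04981059  0.20242259]
```

View pics/w2.png

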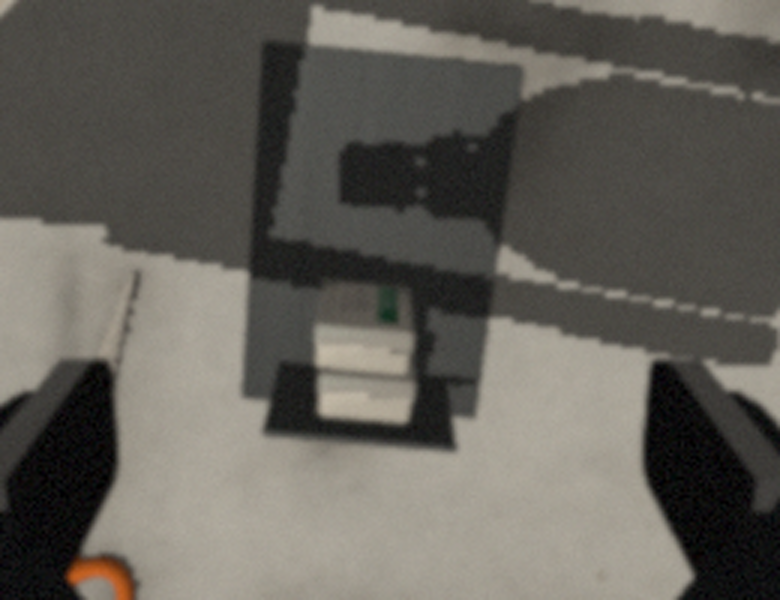

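```bash
python3 - <<'E'
from h import *
w=np.load("pics/w2.npy",allow_pickle=True).item()
f=lambda p,z:at(w,np.array(p)/3+[190-1/3,130-1/3],z)[:2]*1000
C=[f(p,.005) for p in[(264,42),(523,67),(478,416),(243,397)]]
c=np.mean(C,0);v=(C[0]+C[1]-C[2]-C[3])/2;print("plate",np.round(C,1),c,"len",np.linalg.norm(v),"width",np.linalg.norm(C[0]-C[1]),"yaw y-axis",np.degrees(np.arctan2(-v[0],v[1])))
u=C[1]+C[2]-C[0]-C[3];print("xyaw",np.degrees(np.arctan2(u[1],u[0])))
for n,p in dict(r2fl=(315,326),r2fr=(414,327),r2bl=(317,372),r2br=(415,378),r1bl=(320,418),r1br=(412,424)).items():print(n,f(p,.053).round(1))
for n,p in dict(wl=(265,434),wr=(456,450)).items():print(n,f(p,.063).round(1))
yaw=np.arctan2(u[1],u[0]);R=np.array([[np.cos(yaw),-np.sin(yaw)],[np.sin(yaw),np.cos(yaw)]])
for y in(-55,-36,-17,2,21):print(y,(c+R@[0,y]).round(1),np.array(proj(w,[*(c+R@[0,y])/1000,.053])-[190,130])*3)
# the boxes on the desk from scene & side
E
```

```text
plate [[ 482.5   -9.9]
 [ 580.3  -19.3]
 [ 567.7 -166.3]
 [ 468.3 -157.3]] [524.70961737 -88.20416675] len 147.79735223865828 width 98.23434972828137 yaw y-axis -5.216705531115809
xyaw -5.334882480624354
r2fl [ 503.1 -104.7]
r2fr [ 538.1 -105.1]
r2bl [ 503.4 -122.5]
r2br [ 538.6 -124.9]
r1bl [ 504.1 -140.8]
r1br [ 537.7 -143.3]
wl [ 485.3 -141.6]
wr [ 553.1 -148.1]
-55 [ 519.6 -143. ] [361.41900395 422.25527064]
-36 [ 521.4 -124. ] [366.02358571 375.01025197]
-17 [ 523.1 -105.1] [370.7806292  326.20090941]
2 [524.9 -86.2] [375.6978341  275.74824083]
21 [526.7 -67.3] [380.78342744 223.5678333 ]
```

Stand yaw is about -5.3° and its centre is about (525,-88) mm; the plate measures 148 x 98 against 150 x 100, which is consistent. The row is centred at x≈521–523 and its front face is at y≈-105. Next I view both loose boxes from above.

Emit:
play_rows([
  [-1,-1,5,0,0,0,0],
  [-1,-2,10,0.3,0,0,0],
  [-1,-3,15,0.5,0,0,0],
  [-1,-3,19,0.5,0,0,0],
  [-1,-3,19,0.5,0,0,0],
  [-1,-3,19,0.5,0,0,0],
])

```text
time_s: 1.9
tcp_pos: [0.5306, 0.1404, 0.2317]
ee_rot: [-0.001, 0.707, 0.0, 0.707]
force: [0.2, 0.3, 0.8]
grip_width: 0.0854
```

```bash
python3 - <<'E'
from h import *
w=bot.get_image("wrist");np.save("pics/w3.npy",w,allow_pickle=True)
print(bot.get_state()["tcp_pos"],bot.get_state()["qpos"].round(3))
hsv=cv2.cvtColor(w["color"],cv2.COLOR_RGB2HSV)
for r in bot.cut_out("wrist","box_a"):
  m=r["mask"].astype(np.uint8);ys,xs=np.nonzero(m)
  hull=max(cv2.findContours(m,0,1)[0],key=len)[:,0]
  P=np.array([at(w,p,.019)[:2]*1000 for p in hull.astype(float)],np.float32)
  print(r["confidence"],np.round(r["bbox"]),"mean hue/sat",hsv[m>0].mean(0).round(),cv2.minAreaRect(P),"lo",at(w,(xs.mean(),ys.mean()),.012).round(4))
save(w,"w3",(170,0,270,260),3*600/780)
E
```

```text
[0.53050961 0.13973646 0.23155511] [ 0.164 -0.009  1.633 -0.     1.517  0.164]
0.9 [333. 180.  33.  37.] mean hue/sat [ 27.  35. 136.] ((570.5797729492188, 111.02064514160156), (36.6821174621582, 50.15879821777344), 14.144753456115723) lo [0.5711 0.1095 0.012 ]
0.8 [399. 120.  50.  46.] mean hue/sat [ 16. 206. 124.] ((657.5311279296875, 179.9224395751953), (49.388893127441406, 39.053260803222656), 40.49458694458008) lo [0.6601 0.18   0.012 ]
0.6 [284.  28.  44.  48.] mean hue/sat [ 28.  39. 165.] ((518.6902465820312, 277.1630554199219), (47.49938201904297, 36.268314361572266), 76.24466705322266) lo [0.5183 0.2791 0.012 ]
```

View pics/w3.png

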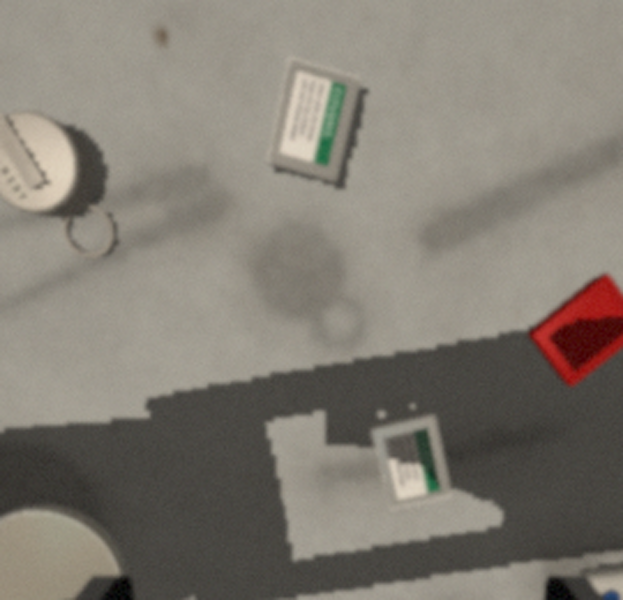

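White boxes: A at (570.5,110.5) with yaw +14°, B at (518.5,277.5) with yaw -14°; both measure about 36x48. The red look-alike is at (660,180). I'll grasp with the jaws across the 36 mm side and the tool leaning 30°, so a -90° roll about the jaw axis leaves the box upright with the gripper clear of the plate.

```bash
cat >> h.py <<'E'
from scipy.spatial.transform import Rotation as R
R0=R.from_quat([0,.70710678,0,.70710678])
def ori(yaw,tilt): return R.from_euler('z',yaw,degrees=True)*R.from_euler('x',tilt,degrees=True)*R0
def plan(cur,tgts):
    """cur=(pos_m,R); tgts list of (pos_m,R): prints shift cm, rotvec deg"""
    p,r=cur
    for q,s in tgts:
        d=r.inv().apply(np.array(q)-p)*100; a=(r.inv()*s).as_rotvec(degrees=True)
        print(d.round(2),a.round(1),"rows>=",max(np.linalg.norm(d)/6.25,np.linalg.norm(a)/10.7).round(1))
E
python3 - <<'E'
from h import *
A=ori(14,30);d=A.apply([1,0,0]);g=np.array([.5705,.1105,.0085]);print(d)
plan((np.array([.5305,.1397,.2316]),R0),[(g-.09*d,A),(g-.02*d,A),(g,A)])
E
```

```text
[-0.12096095  0.48514786 -0.8660254 ]
[14.52 -7.29  5.09] [-13.7   3.7  29.8] rows>= 3.1
[20.58 -3.89  4.24] [-13.7   3.7  29.8] rows>= 3.4
[22.31 -2.92  4.  ] [-13.7   3.7  29.8] rows>= 3.7
```

Emit:
play_rows([
  [-0.2,5,-3,2,-5,1,10],
  [-0.2,10,-5,4,-9,2.5,20],
  [-0.2,14.5,-7.3,5.1,-13.7,3.7,29.8],
  [-0.2,14.5,-7.3,5.1,-13.7,3.7,29.8],
  [-0.2,14.5,-7.3,5.1,-13.7,3.7,29.8],
  [-0.2,14.5,-7.3,5.1,-13.7,3.7,29.8],
])

```text
time_s: 2.75
tcp_pos: [0.5833, 0.0673, 0.0905]
ee_rot: [0.096, 0.698, 0.264, 0.658]
force: [-0.3, 0.7, 0.5]
grip_width: 0.0512
```

```bash
python3 - <<'E'
from h import *
w=bot.get_image("wrist");s=bot.get_state();print(s["tcp_pos"],s["qpos"].round(3),s["grip_width"])
A=ori(14,30);Rm=R.from_quat(s["ee_rot"]);print((A.inv()*Rm).as_rotvec(degrees=True))
for r in bot.cut_out("wrist","box_a")[:2]:
  m=r["mask"].astype(np.uint8);h=max(cv2.findContours(m,0,1)[0],key=len)[:,0]
  print(r["confidence"],r["bbox"],cv2.minAreaRect(np.array([at(w,p,.019)[:2]*1000 for p in h.astype(float)],np.float32)))
print("tcp px",proj(w,s["tcp_pos"]))
save(w,"w4",s=1.0)
E
```

```text
[0.58322621 0.06765103 0.09068001] [-0.252  0.38   1.553  0.455  1.48  -0.605] 0.05135687322245354
[-0.27431805 -0.25715499 -0.28945721]
0.93 [400.9, 125.4, 71.1, 57.6] ((656.7386474609375, 176.2735595703125), (52.8215217590332, 36.431949615478516), 41.25949478149414)
0.83 [275.0, 0.6, 59.4, 57.4] ((520.5214233398438, 271.078857421875), (58.81666564941406, 41.86310577392578), 75.31217956542969)
tcp px [316.33967674 252.35780179]
```

View pics/w4.png

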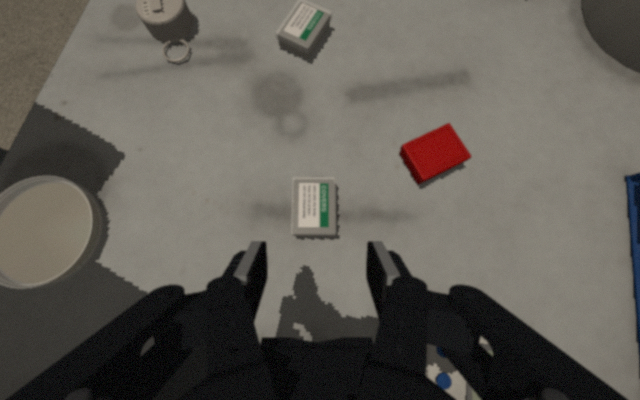

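Emit:
play_rows([
  [-0.2,4,0,-0.1,0,0,0],
  [-0.2,7,0,-0.1,0,0,0],
  [-0.2,8.5,0,-0.1,0,0,0],
  [-0.2,9,0,-0.1,0,0,0],
  [-0.2,9,0,-0.1,0,0,0],
  [-0.2,9,0,-0.1,0,0,0],
])

```text
time_s: 3.6
tcp_pos: [0.5703, 0.1099, 0.0096]
ee_rot: [0.098, 0.7, 0.265, 0.656]
force: [0.7, 0.0, -0.8]
grip_width: 0.0511
```

Emit:
play_rows([
  [-0.2,0.1,0,0,0,0,0],
  [1,0.1,0,0,0,0,0],
  [1,0.1,0,0,0,0,0],
  [1,0.1,0,0,0,0,0],
  [1,0.1,0,0,0,0,0],
  [1,0.1,0,0,0,0,0],
  [1,-2,0,0,0,0,0],
  [1,-5,0,0,0,0,0],
  [1,-9,0,0,0,0,0],
  [1,-13,0,0,0,0,0],
  [1,-13,0,0,0,0,0],
])

```text
time_s: 4.97
tcp_pos: [0.5877, 0.0451, 0.1253]
ee_rot: [0.097, 0.698, 0.264, 0.658]
force: [0.2, 0.4, -0.3]
grip_width: 0.0345
```

```bash
python3 - <<'E'
from h import *
s=bot.get_state();p=s["tcp_pos"];Rm=R.from_quat(s["ee_rot"]);print(p,s["qpos"].round(3))
print((ori(14,30).inv()*Rm).as_rotvec(degrees=True))
# placing: box tilt -60, yaw -5. box centre slightly in front
F=ori(-5,-60);d=F.apply([1,0,0]);print("d",d)
tg=[([.55,.06,.16],ori(5,-15)),([.53,.03,.14],F)]
plan((p,ori(14,30)),tg)
print("jaw axis",F.apply([0,0,1]))
E
```

```text
[0.58767629 0.04509518 0.12528445] [-0.285  0.36   1.509  0.446  1.551 -0.602]
[-0.09681332 -0.30798139 -0.25428709]
d [-0.07547909 -0.86272992 -0.5       ]
[-1.83  3.78 -3.3 ] [  9.2  -1.2 -44.9] rows>= 4.3
[-1.31  0.68 -5.96] [ 20.4   5.5 -89.1] rows>= 8.6
jaw axis [ 9.96194698e-01 -8.71557427e-02  1.66533454e-16]
```

Emit:
play_rows([
  [1,-0.5,1,-0.8,2,-0.3,-10],
  [1,-1,2,-1.7,4,-0.6,-20],
  [1,-1.4,3,-2.5,6.5,-1,-30],
  [1,-1.8,3.8,-3.3,9.2,-1.2,-44.9],
  [1,-1.8,3.3,-4,11,0,-54],
  [1,-1.7,2.6,-4.6,13.5,1.5,-63],
  [1,-1.5,1.8,-5.2,16,3,-72],
  [1,-1.4,1.2,-5.6,18.5,4.3,-81],
  [1,-1.3,0.7,-6,20.4,5.5,-89.1],
  [1,-1.3,0.7,-6,20.4,5.5,-89.1],
  [1,-1.3,0.7,-6,20.4,5.5,-89.1],
  [1,-1.3,0.7,-6,20.4,5.5,-89.1],
])

```text
time_s: 6.48
tcp_pos: [0.5278, 0.0324, 0.1377]
ee_rot: [-0.325, 0.627, -0.38, 0.597]
force: [0.1, -0.0, -0.8]
grip_width: 0.0342
```

```bash
python3 - <<'E'
from h import *
s=bot.get_state();p=s["tcp_pos"];Rm=R.from_quat(s["ee_rot"]);print(p,s["qpos"].round(3),s["grip_width"])
F=ori(-5,-60);print((F.inv()*Rm).as_rotvec(degrees=True))
a=bot.get_image("side");b=bot.get_image("scene")
q=lambda im:np.clip(proj(im,p).astype(int)-[90,70],0,[460,260])
out=[]
for im in(a,b):
  x,y=q(im);out.append(cv2.resize(im["color"][y:y+140,x:x+180,::-1],None,fx=2.2,fy=2.2,interpolation=cv2.INTER_CUBIC));print(x,y,proj(im,p))
cv2.imwrite("pics/c5.png",np.hstack(out))
E
```

```text
[0.52776568 0.03242628 0.13766035] [ 0.48   0.546  1.51  -0.835  1.748  0.713] 0.03421549922169028
[ 0.14585774 -0.03240256  0.15055718]
238 88 [328.61881506 158.68100316]
228 96 [318.19689855 166.31506699]
```

View pics/c5.png

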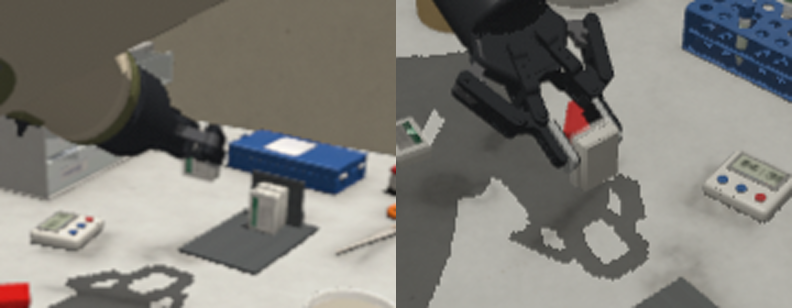

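The box is held upright with its underside toward the row; timer and petri are clear. I move it over the plate about 12 mm in front of the row.

```bash
python3 - <<'E'
from h import *
s=bot.get_state();p=s["tcp_pos"];F=R.from_quat(s["ee_rot"])
plan((p,F),[([.5275,-.03,.10],F),([.524,-.084,.075],F),([.524,-.084,.034],F)])
print(F.inv().as_matrix().round(3))
E
```

```text
[7.26 0.14 0.53] [0. 0. 0.] rows>= 1.2
[13.19 -0.42  0.65] [0. 0. 0.] rows>= 2.1
[15.25  3.13  0.64] [0. 0. 0.] rows>= 2.5
[[-0.075 -0.862 -0.502]
 [ 0.046  0.5   -0.865]
 [ 0.996 -0.088  0.002]]
```

Emit:
play_rows([
  [1,4,0,0.3,0,0,0],
  [1,7.3,0.1,0.5,0,0,0],
  [1,10.2,-0.2,0.6,0,0,0],
  [1,13.2,-0.4,0.65,0,0,0],
  [1,13.2,-0.4,0.65,0,0,0],
  [1,14,1,0.65,0,0,0],
  [1,14.8,2.3,0.65,0,0,0],
  [1,15.2,3.1,0.65,0,0,0],
  [1,15.2,3.1,0.65,0,0,0],
  [1,15.2,3.1,0.65,0,0,0],
])

```text
time_s: 7.82
tcp_pos: [0.5233, -0.0837, 0.0332]
ee_rot: [-0.327, 0.627, -0.38, 0.596]
force: [0.7, 0.8, -0.7]
grip_width: 0.0342
```

Emit:
play_rows([
  [1,0.1,0.17,0,0,0,0],
  [1,0.1,0.17,0,0,0,0],
  [1,0.1,0.17,0,0,0,0],
])

```text
time_s: 8.2
tcp_pos: [0.5232, -0.0839, 0.0313]
ee_rot: [-0.327, 0.627, -0.38, 0.596]
force: [-0.1, 0.2, -0.6]
grip_width: 0.0343
```

```bash
python3 - <<'E'
from h import *
im=[bot.get_image(c) for c in("side","scene")];p=bot.get_state()["tcp_pos"];print(p,bot.get_state()["force"])
o=[]
for i,s in zip(im,(5,3.5)):
  x,y=(proj(i,p)-[280/s*.7,240/s]).astype(int);w=int(390/s);h=int(480/s);o.append(cv2.resize(i["color"][y:y+h,x:x+w,::-1],(390,480),interpolation=cv2.INTER_CUBIC));print(x,y)
cv2.imwrite("pics/c6.png",np.hstack(o))
E
```

```text
[ 0.52310639 -0.08393965  0.03116927] [-0.72574438  1.02944004  0.02341428]
311 139
308 178
```

View pics/c6.png

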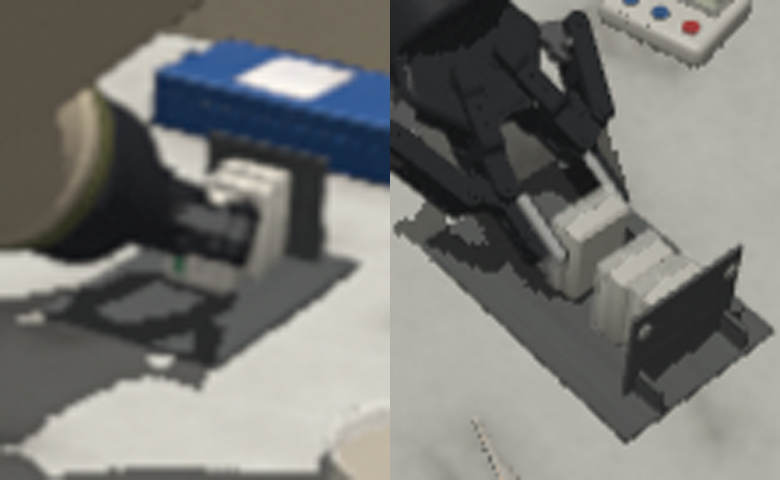

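Emit:
play_rows([
  [1,0.05,0.09,0,0,0,0],
  [1,0.1,0.17,0,0,0,0],
  [1,0.1,0.17,0,0,0,0],
  [1,0.1,0.17,0,0,0,0],
])

```text
time_s: 8.8
tcp_pos: [0.523, -0.0839, 0.029]
ee_rot: [-0.327, 0.627, -0.38, 0.596]
force: [-0.7, -0.6, -0.5]
grip_width: 0.0346
```

Emit:
play_rows([
  [1,0.05,0.09,0,0,0,0],
  [1,0.05,0.09,0,0,0,0],
  [1,0.05,0.09,0,0,0,0],
])

```text
time_s: 9.18
tcp_pos: [0.523, -0.0839, 0.028]
ee_rot: [-0.327, 0.627, -0.38, 0.596]
force: [0.3, -0.2, -0.3]
grip_width: 0.0344
```

Emit:
play_rows([
  [1,0.48,-0.28,0,0,0,0],
  [1,0.87,-0.505,0,0,0,0],
  [1,0.96,-0.555,0,0,0,0],
  [1,0.96,-0.555,0,0,0,0],
  [1,0.96,-0.555,0,0,0,0],
])

```text
time_s: 9.8
tcp_pos: [0.5221, -0.0949, 0.0281]
ee_rot: [-0.327, 0.627, -0.38, 0.596]
force: [0.1, -0.2, -0.4]
grip_width: 0.0345
```

Now lower by 1 mm steps until contact.

Emit:
play_rows([
  [1,0.05,0.09,0,0,0,0],
  [1,0.05,0.09,0,0,0,0],
  [1,0.05,0.09,0,0,0,0],
])

```text
time_s: 10.18
tcp_pos: [0.5222, -0.0949, 0.028]
ee_rot: [-0.327, 0.627, -0.381, 0.596]
force: [-1.7, 1.4, 4.8]
grip_width: 0.0346
```

Emit:
play_rows([
  [1,0.09,-0.05,0,0,0,0],
  [1,0.17,-0.1,0,0,0,0],
  [1,0.17,-0.1,0,0,0,0],
  [1,0.17,-0.1,0,0,0,0],
])

```text
time_s: 10.68
tcp_pos: [0.5225, -0.0967, 0.0279]
ee_rot: [-0.327, 0.627, -0.38, 0.596]
force: [-1.2, 1.4, 5.3]
grip_width: 0.0345
```

Emit:
play_rows([
  [1,0.09,-0.05,0,0,0,0],
  [1,0.09,-0.05,0,0,0,0],
  [1,0.09,-0.05,0,0,0,0],
])

```text
time_s: 11.05
tcp_pos: [0.5226, -0.0971, 0.0279]
ee_rot: [-0.327, 0.627, -0.38, 0.597]
force: [-1.1, 6.7, 6.9]
grip_width: 0.0343
```

In contact with plate and row; release and back out.

Emit:
play_rows([
  [0.05,0,0,0,0,0,0],
  [-0.2,0,0,0,0,0,0],
  [-0.2,0,0,0,0,0,0],
  [-0.2,-2,0,0,0,0,0],
  [-0.2,-5,0,0,0,0,0],
  [-0.2,-9,0,0,0,0,0],
  [-0.2,-14,0,0,0,0,0],
  [-0.2,-14,0,0,0,0,0],
  [-0.2,-14,0,0,0,0,0],
])

```text
time_s: 12.18
tcp_pos: [0.5325, 0.0235, 0.097]
ee_rot: [-0.327, 0.627, -0.38, 0.596]
force: [-0.6, 0.2, -1.4]
grip_width: 0.0512
```

```bash
python3 - <<'E'
from h import *
w=bot.get_image("wrist");s=bot.get_state();p=s["tcp_pos"];print(p,s["qpos"].round(3))
Rm=R.from_quat(s["ee_rot"])
c=proj(w,[.524,-.11,.03]).astype(int);print(c)
np.save("pics/w7.npy",w,allow_pickle=True)
x,y=np.clip(c-[100,80],0,[440,240]);a=cv2.resize(w["color"][y:y+160,x:x+200,::-1],None,fx=2,fy=2,interpolation=cv2.INTER_CUBIC)
b=bot.get_image("scene");u,v=(proj(b,[.524,-.11,.03])-[40,32]).astype(int);bb=cv2.resize(b["color"][v:v+64,u:u+80,::-1],(400,320),interpolation=cv2.INTER_CUBIC);print(x,y,u,v)
cv2.imwrite("pics/c7.png",np.hstack([a,bb]))
B=ori(-14,30);d=B.apply([1,0,0]);g=np.array([.5185,.2775,.009])
plan((p,Rm),[([.53,.10,.2],ori(-8,-20)),(g-.09*d,B)])
print(g-.09*d)
E
```

```text
[0.53196588 0.02275191 0.09651131] [ 0.464  0.612  1.508 -0.839  1.699  0.748]
[319 197]
219 117 336 223
[-11.82  -5.14  -0.89] [ 2.4  1.9 40.1] rows>= 3.8
[-17.56  11.22  -4.26] [ 9.7  2.5 89.9] rows>= 8.5
[0.50761351 0.23383669 0.08694229]
```

View pics/c7.png

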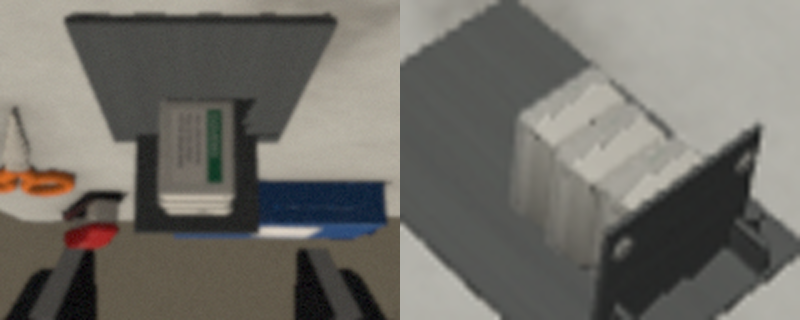

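Box A stands flush against row_2 and in line. Now box B.

Emit:
play_rows([
  [-0.2,-3,-1.3,-0.2,0.6,0.5,10],
  [-0.2,-6,-2.6,-0.5,1.2,1,20],
  [-0.2,-9,-4,-0.7,1.8,1.4,30],
  [-0.2,-11.8,-5.1,-0.9,2.4,1.9,40],
  [-0.2,-13,-2,-1.6,4,2,50],
  [-0.2,-14.2,1.5,-2.2,5.5,2.2,60],
  [-0.2,-15.4,5,-2.9,7,2.3,70],
  [-0.2,-16.5,8,-3.6,8.5,2.4,80],
  [-0.2,-17.6,11.2,-4.3,9.7,2.5,89.9],
  [-0.2,-17.6,11.2,-4.3,9.7,2.5,89.9],
  [-0.2,-17.6,11.2,-4.3,9.7,2.5,89.9],
  [-0.2,-17.6,11.2,-4.3,9.7,2.5,89.9],
])

```text
time_s: 13.78
tcp_pos: [0.5096, 0.2342, 0.0898]
ee_rot: [0.264, 0.654, 0.099, 0.702]
force: [-0.5, -0.3, 0.5]
grip_width: 0.0513
```

```bash
python3 - <<'E'
from h import *
w=bot.get_image("wrist");s=bot.get_state();p=s["tcp_pos"];print(p,s["qpos"].round(3),s["grip_width"])
Rm=R.from_quat(s["ee_rot"]);B=ori(-14,30);print((B.inv()*Rm).as_rotvec(degrees=True))
for r in bot.cut_out("wrist","box_a")[:3]:
  m=r["mask"].astype(np.uint8);h=max(cv2.findContours(m,0,1)[0],key=len)[:,0]
  print(r["confidence"],np.round(r["bbox"]),cv2.minAreaRect(h),at(w,np.array(cv2.minAreaRect(h)[0]),.012))
d=B.apply([1,0,0]);g=np.array([.5185,.2775,.0095]);plan((p,Rm),[(g,B)]);print(proj(w,[.5185,.2775,.019]),proj(w,p))
E
```

```text
[0.50951343 0.23442465 0.08973653] [ 0.014 -0.042  2.032  0.579  1.08  -0.004] 0.051194497283394806
[-0.16608871 -0.18769263 -0.01479121]
0.9 [289. 177.  47.  56.] ((313.0, 204.5), (59.0, 44.0), 90.0) [0.51851595 0.27826704 0.012     ]
0.82 [485. 246.  76.  76.] ((521.5, 282.5), (61.26826477050781, 67.52925109863281), 26.56505012512207) [0.65959091 0.17975156 0.012     ]
[ 9.15 -0.2  -0.2 ] [0.2 0.2 0. ] rows>= 1.5
[313.15168381 203.36895192] [315.27014322 252.7972644 ]
```

Emit:
play_rows([
  [-0.2,4,-0.2,-0.2,0,0,0],
  [-0.2,7,-0.2,-0.2,0,0,0],
  [-0.2,8.5,-0.2,-0.2,0,0,0],
  [-0.2,9.1,-0.2,-0.2,0,0,0],
  [-0.2,9.1,-0.2,-0.2,0,0,0],
  [-0.2,9.1,-0.2,-0.2,0,0,0],
])

```text
time_s: 14.62
tcp_pos: [0.5174, 0.2771, 0.0091]
ee_rot: [0.265, 0.655, 0.099, 0.701]
force: [-0.4, -0.0, 0.1]
grip_width: 0.0514
```

Emit:
play_rows([
  [1,0.05,0,0.05,0,0,0],
  [1,0.05,0,0.05,0,0,0],
  [1,0.05,0,0.05,0,0,0],
  [1,0.05,0,0.05,0,0,0],
  [1,0.05,0,0.05,0,0,0],
  [1,-2,0,0,0,0,0],
  [1,-5,0,0,0,0,0],
  [1,-9,0,0,0,0,0],
  [1,-13,0,0,0,0,0],
  [1,-13,0,0,0,0,0],
])

```text
time_s: 15.88
tcp_pos: [0.5032, 0.213, 0.1242]
ee_rot: [0.265, 0.653, 0.099, 0.703]
force: [0.6, 0.3, -0.5]
grip_width: 0.0347
```

```bash
python3 - <<'E'
from h import *
s=bot.get_state();p=s["tcp_pos"];Rm=R.from_quat(s["ee_rot"]);print(p,s["qpos"].round(3))
F=ori(-5,-60)
plan((p,Rm),[([.53,.15,.16],ori(-9,-15)),([.53,.05,.14],F)])
E
```

```text
[0.50318665 0.21297274 0.12417133] [-0.033 -0.123  2.038  0.562  1.162 -0.   ]
[-5.81 -2.93  4.16] [ -5.2   1.1 -45.1] rows>= 4.2
[ -8.93 -12.33   6.59] [ -9.9  -2.2 -89.9] rows>= 8.5
```

Emit:
play_rows([
  [1,-1.5,-0.7,1,-1.2,0.3,-10],
  [1,-3,-1.4,2,-2.4,0.6,-20],
  [1,-4.3,-2.2,3,-3.6,0.9,-31],
  [1,-5.6,-2.8,4,-4.9,1.1,-41],
  [1,-6.2,-4.2,4.5,-6,0.4,-51],
  [1,-6.9,-6.3,5,-7,-0.2,-61],
  [1,-7.6,-8.4,5.6,-8,-0.9,-71],
  [1,-8.3,-10.4,6.1,-9,-1.6,-81],
  [1,-8.9,-12.3,6.6,-9.9,-2.2,-89.9],
  [1,-8.9,-12.3,6.6,-9.9,-2.2,-89.9],
  [1,-8.9,-12.3,6.6,-9.9,-2.2,-89.9],
  [1,-8.9,-12.3,6.6,-9.9,-2.2,-89.9],
])

```text
time_s: 17.38
tcp_pos: [0.5292, 0.0522, 0.1377]
ee_rot: [-0.326, 0.628, -0.378, 0.596]
force: [0.0, -0.1, 0.1]
grip_width: 0.0342
```

```bash
python3 - <<'E'
from h import *
s=bot.get_state();p=s["tcp_pos"];Rm=R.from_quat(s["ee_rot"]);print(p,s["qpos"].round(3),s["grip_width"])
F=ori(-5,-60);print((F.inv()*Rm).as_rotvec(degrees=True))
# pose over plate 9 mm short of contact: contact ~ first (.5226,-.0971)+19mm*(.092,.996)
c=np.array([.5226+.0017,-.0971+.0189]);print("contact",c)
q=c+.009*np.array([.092,.996])
plan((p,Rm),[([.53,-.02,.10],F),([*q,.075],F),([*q,.032],F)])
E
```

```text
[0.52917618 0.05220453 0.1376728 ] [ 0.505  0.573  1.471 -0.821  1.772  0.714] 0.03419368326414501
[-0.17303945  0.01851771  0.20036816]
contact [ 0.5243 -0.0782]
[ 8.11 -0.36  0.71] [ 0.2 -0.  -0.2] rows>= 1.3
[13.64 -0.69  0.66] [ 0.2 -0.  -0.2] rows>= 2.2
[15.8   3.03  0.67] [ 0.2 -0.  -0.2] rows>= 2.6
```

Emit:
play_rows([
  [1,4,-0.2,0.3,0,0,0],
  [1,8.1,-0.4,0.6,0.2,0,-0.2],
  [1,11,-0.5,0.65,0.2,0,-0.2],
  [1,13.6,-0.7,0.65,0.2,0,-0.2],
  [1,13.6,-0.7,0.65,0.2,0,-0.2],
  [1,14.4,0.7,0.65,0.2,0,-0.2],
  [1,15.3,2.2,0.65,0.2,0,-0.2],
  [1,15.8,3,0.65,0.2,0,-0.2],
  [1,15.8,3,0.65,0.2,0,-0.2],
  [1,15.8,3,0.65,0.2,0,-0.2],
])

```text
time_s: 18.62
tcp_pos: [0.5231, -0.0703, 0.031]
ee_rot: [-0.329, 0.628, -0.381, 0.594]
force: [-2.8, 0.4, 5.5]
grip_width: 0.0343
```

Emit:
play_rows([
  [1,0.1,0.17,0,0,0,0],
  [1,0.1,0.17,0,0,0,0],
  [1,0.1,0.17,0,0,0,0],
])

```text
time_s: 19.0
tcp_pos: [0.5231, -0.0704, 0.031]
ee_rot: [-0.329, 0.627, -0.382, 0.594]
force: [-7.3, 2.6, 17.1]
grip_width: 0.0344
```

Contact came early (z=0.031, 17 N), so I ease back up.

Emit:
play_rows([
  [1,-0.15,-0.26,0.15,0,0,0],
  [1,-0.15,-0.26,0.15,0,0,0],
  [1,-0.15,-0.26,0.15,0,0,0],
])

```text
time_s: 19.38
tcp_pos: [0.5249, -0.0704, 0.0316]
ee_rot: [-0.328, 0.628, -0.38, 0.595]
force: [0.0, -0.7, -1.0]
grip_width: 0.0344
```

```bash
python3 - <<'E'
from h import *
s=bot.get_state();p=s["tcp_pos"];Rm=R.from_quat(s["ee_rot"]);print(p,s["force"])
F=ori(-5,-60);print((F.inv()*Rm).as_rotvec(degrees=True))
o=[]
for c,k in(("side",5),("scene",5)):
  i=bot.get_image(c);u,v=(proj(i,[.524,-.09,.03])-[40,40]).astype(int);o.append(cv2.resize(i["color"][v:v+80,u:u+80,::-1],(400,400),interpolation=cv2.INTER_CUBIC))
cv2.imwrite("pics/c8.png",np.hstack(o))
E
```

```text
[ 0.5248944  -0.07038887  0.03155508] [ 0.01220174 -0.71324355 -1.01005781]
[-0.18651776  0.09166234 -0.23469689]
```

View pics/c8.png

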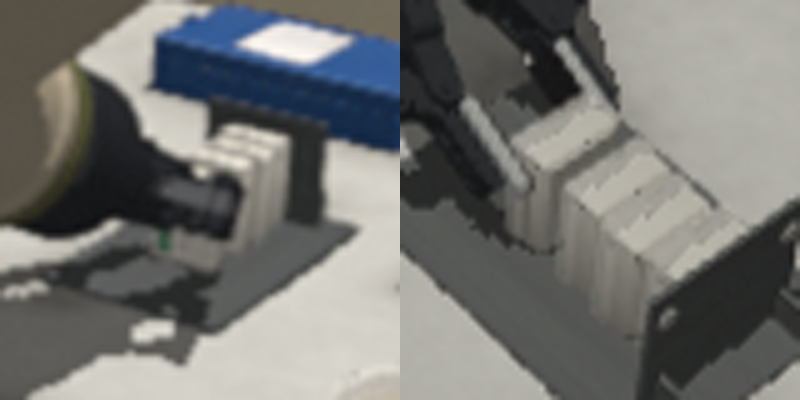

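Emit:
play_rows([
  [1,0.3,-0.18,0,0,0,0],
  [1,0.52,-0.3,0,0,0,0],
  [1,0.57,-0.33,0,0,0,0],
  [1,0.57,-0.33,0,0,0,0],
])

```text
time_s: 19.98
tcp_pos: [0.5244, -0.0771, 0.0322]
ee_rot: [-0.328, 0.628, -0.381, 0.595]
force: [1.6, 1.0, -1.1]
grip_width: 0.0344
```

Emit:
play_rows([
  [1,0.05,0.07,0,0,0,0],
  [1,0.05,0.07,0,0,0,0],
  [1,0.05,0.07,0,0,0,0],
])

```text
time_s: 20.35
tcp_pos: [0.5244, -0.0771, 0.0312]
ee_rot: [-0.328, 0.628, -0.381, 0.595]
force: [0.2, 0.1, -0.6]
grip_width: 0.0343
```

Emit:
play_rows([
  [1,0.03,0.05,0,0,0,0],
  [1,0.03,0.05,0,0,0,0],
  [1,0.03,0.05,0,0,0,0],
])

```text
time_s: 20.72
tcp_pos: [0.5245, -0.0772, 0.031]
ee_rot: [-0.328, 0.627, -0.381, 0.595]
force: [-2.1, 0.4, 4.5]
grip_width: 0.0343
```

Emit:
play_rows([
  [1,0.09,-0.05,0,0,0,0],
  [1,0.09,-0.05,0,0,0,0],
  [1,0.09,-0.05,0,0,0,0],
])

```text
time_s: 21.1
tcp_pos: [0.5246, -0.0775, 0.031]
ee_rot: [-0.328, 0.627, -0.38, 0.595]
force: [-1.9, 7.2, 5.5]
grip_width: 0.0342
```

Row contact at 7 N. Release and back away well clear.

Emit:
play_rows([
  [0.05,0,0,0,0,0,0],
  [-0.2,0,0,0,0,0,0],
  [-0.2,0,0,0,0,0,0],
  [-0.2,-2,0,0,0,0,0],
  [-0.2,-5,0,0,0,0,0],
  [-0.2,-9,0,0,0,0,0],
  [-0.2,-14,0,0,0,0,0],
  [-0.2,-18,0,0,0,0,0],
  [-0.2,-18,0,0,0,0,0],
  [-0.2,-18,0,0,0,0,0],
])

```text
time_s: 22.35
tcp_pos: [0.5381, 0.0779, 0.1199]
ee_rot: [-0.329, 0.627, -0.38, 0.595]
force: [-0.5, 0.6, 0.0]
grip_width: 0.0511
```

```bash
python3 - <<'E'
from h import *
w=bot.get_image("wrist");b=bot.get_image("scene");print(bot.get_state()["tcp_pos"])
u,v=(proj(w,[.524,-.10,.03])-[50,50]).astype(int);a=cv2.resize(w["color"][v:v+100,u:u+100,::-1],(400,400),interpolation=cv2.INTER_CUBIC)
x,y=(proj(b,[.524,-.10,.03])-[40,40]).astype(int);c=cv2.resize(b["color"][y:y+80,x:x+80,::-1],(400,400),interpolation=cv2.INTER_CUBIC)
cv2.imwrite("pics/c9.png",np.hstack([a,c]))
for n,z in(("petri",.008),("timer",.009),("tally",.015)):
  r=bot.cut_out("scene",n)
  if r: ys,xs=np.nonzero(r[0]["mask"]);print(n,at(b,(xs.mean(),ys.mean()),z).round(3))
E
```

```text
[0.53755429 0.07672493 0.1193202 ]
petri [0.36  0.035 0.008]
timer [0.706 0.009 0.009]
tally [0.383 0.255 0.015]
```

View pics/c9.png

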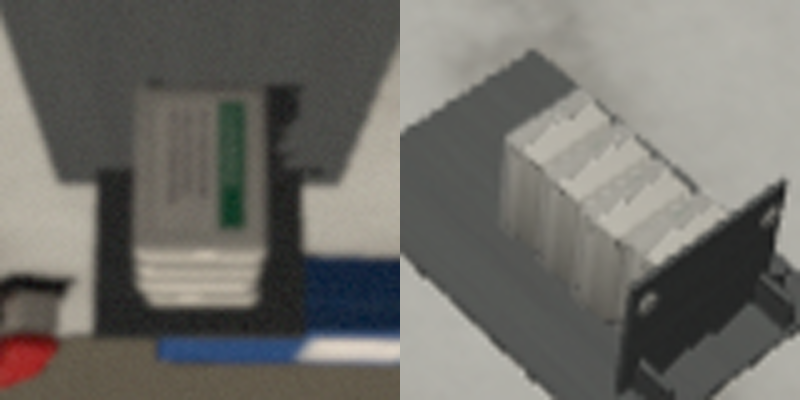

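Four boxes are standing in a tight, straight row with no visible gaps, and the bystanders have not moved. Handing in.

```bash
python3 -c "
from plant import bot
print(bot.sign_off())"
```

```text
the job is handed in; nothing more can be done
None
```

Both white boxes now stand on end in the stand, continuing the row. I picked each up with the tool leaning 30°, rolled it 90° upright, set it on the plate, slid it against the row and let go. The job took about 22.5 s of the 54 s.

- **Row:** the last wrist and scene pictures show four upright boxes in line, with no visible gaps. Each new box touched the row with about 7 N.
- **Bystanders:** petri, timer and tally measure within 1 mm of their starting positions. The red look-alike box was left alone.
- **One deviation:** box B met the plate about 3 mm higher than expected, with about 17 N at the wrist. I eased it off and placed it again; it then settled normally. I did not see it slip in the grip.

I only checked the finished row by eye in those pictures; I did not measure its alignment.

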